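# Wedge a rocking tool chest steady

### The job

The wooden tool chest on the bench rocks because one of its feet, the one the wedge points at, is short. Press down on the lid above the short foot to feel it rock, then push the loose wooden wedge along the bench, thin end first, under that foot until it is snug, and press down firmly on the same corner again to make sure the chest no longer rocks. Only push and press, never pick anything up; leave the chest level where it stands, the wedge snug under the foot, and the other things undisturbed.

Things in the scene. Friction and masses are not known exactly. Their poses are not given: they have to be found in the camera images.
- chest: Closed wooden tool chest, loose, 2 to 3 kg: 170 mm along its own x, 260 mm along own y, flat lid top 85 mm above the bench. Origin: centre of its footprint at bench level. Four square feet, 20 x 20 mm, centred at x +-70, y +-115 mm; bottom board 25 mm above the bench. It stands level on three feet; the foot at (+70, +115) mm is short. A sideways push of some 10 N slides it.
- short_foot (a point): Bench-level point straight below the short foot's centre (moves with the chest). The foot's outer face is 10 mm from it along the chest's own +y. The foot hangs clear of the bench by a gap that differs every time, 5 to 9.5 mm.
- press_point (a point): Point on the lid's top straight above the short foot's centre, 15 mm inside both edges, 85 mm above the bench when level. Pressing here with 2.5 to 4 N rocks the chest about its diagonal until the short foot meets the bench (this point sinks by about 0.9 of the foot's gap); it rocks back when let go.
- wedge: Loose dark wooden wedge, 80 g, flat on the bench beside the chest's +y side, thin end towards the short foot, tip about 25 to 65 mm from it. 110 mm long (own x), 50 mm wide. Origin: centre of its underside; own +x points to the thin end. Its top slopes evenly from 2.5 mm thick at x = +55 mm to 14.5 mm at x = -35 mm; from there to x = -55 mm is a heel block 24 mm tall.
- heel (a point): Centre of the flat upright back face of the wedge's heel, 12 mm above the bench: the place to push. Pushed under the foot, the wedge is snug when its thickness at the foot's outer face fills the gap, 19 to 53 mm in; the push then stiffens from under 1 N of sliding friction to several N.
- mallet: Bystander: carpenter's mallet lying on the bench, head 55 x 120 x 70 mm, origin under the head's centre, handle 13 mm radius, reaching 227 mm along own +x.
- chisel: Bystander: chisel lying on the bench, 26 mm high, reaching from -110 to +130 mm along its own x.
- jar: Bystander: upright closed jar, 68 mm across, 90 mm tall, origin under its centre.
- square: Bystander: try square lying on the bench, stock 110 x 24 x 20 mm about its origin, blade reaching 170 mm along own +y at x = +30 mm.
Not all that is in view belongs to the job. Leave any purple look-alike of the wedge alone.

How it is judged:
By the outcome, as a careful person would: the job done as asked, in the order asked, and still so for the second after the job is handed in, with the robot touching nothing.
It also fails if it takes over 58 s, if anything falls off the work surface, if the arm or the gripper's body presses on something with over 40 N, if the wrist force passes 120 N, or if a joint passes its speed limit or range.

### The arm

A 6-joint arm with a two-finger parallel gripper is mounted at the origin on the work surface. World frame = base frame: x ahead of the robot, y to its left, z up, the work surface at z = 0. Lengths are in mm, angles in rad, forces in N, time in s.
With the tool pointing down it reaches from about 350 to 975 mm from the base axis. Payload 7.1 kg.
Tool frame: the origin (TCP) lies between the finger pads; the fingertips stand 14 mm ahead of it and the grasp point (between the pads) lies 5 mm behind it; z points along the fingers, y is the line along which they close (so a half turn about z gives the same grasp; the last joint's range is limited). The gripper opens to 88 mm and grips with 3 to 60 N. Pads are 20 mm wide; open, the fingers measure 115 mm over their backs; the gripper's body (75 mm by 178 mm) begins 61 mm behind the grasp point.
Start: joints at [1.097, 0.423, 1.63, -0, 1.089, -0.019], TCP at [274.519, 561.466, 236.675] pointing down, gripper open.
Joint ranges: [-3, 3], [-0.9, 2.11], [0.09, 2.58], [-1.31, 4.45], [0.11, 2.69], [-2.54, 2.54]. Speed limits (rad/s): [2.39, 2.39, 3.01, 3.14, 3.14, 3.14].

### API

Orientations are given as a rotation vector (axis times angle).
In Python, from station import telemetry, optics, bot gives the robot as it stands.
- The arm moves only by the tool move_arm, never from a script. Its argument "targets" is a list of rows, each an object of numbers: "dx", "dy", "dz": the shift along the world's x, y, z in units of 30 mm (1.0 is 30 mm); "yaw": the turn about the world's z in degrees; "jaw": the closure, from 0 (fully open) to 1 (shut). A call has 1 to 10 rows; each row is the pose to reach, as a shift and turn from the pose commanded when the call began; what a row does not reach only later rows make up. A row lasts 1/12 s, in which the tool goes at most 41.7 mm and 7.16 degrees, less where a joint would pass 70% of its speed; a pose out of reach is approached as far as the arm can. A call with a gripper value outside its range is refused whole. The fingers move at their own pace and stop on an object; "grip_force" is the grip in N (left out, the last holds). Time passes only in rows, so rows that repeat a pose let the fingers close. It gives the time, the measured TCP pose, the force, the opening and the grip force at its end, in the units of the state.
- telemetry.state(): the state, without advancing time (a new reading comes with each control period).
- optics.get_image(name): name is "side" or "top" or "wrist"; returns a dict with "color" (420x560x3 uint8, red, green, blue), "camera_matrix" (3x3 intrinsics, pixels), "rvec" (rotation vector, rad) and "tvec" (3), from world to camera coordinates, as OpenCV has them; the wrist camera has in their place "mount" (4x4, takes a point from camera to tool coordinates, whose origin is the TCP and whose axes are the flange's). Camera axes: x right, y down, z forward; pixel columns grow to the right and rows downward; lengths in mm; the calibration is good to about 2 mm. A picture is of the moment at which its call begins: read the wrist's pose just before it. There is no depth.
- bot.close_job(): hands the job in; it is judged then, once.
The state is a dict: "time_s": time; "joint_positions": joint angles; "joint_vel": joint speeds; "joint_efforts": joint torques, N m; "tcp_pos": TCP position; "tcp_rot": TCP orientation; "contact_force": force on the tool from outside, world axes, zero at the start; "torque": the same for the moment, N m; "opening": opening from 0.0 (shut) to 1.0 (fully open); "grasp_force": force on a finger pad.
Only numpy, scipy, OpenCV 4.12 (cv2) and the standard library are available. Lean on these libraries where they do the work, as an engineer would, in place of code of your own. Each camera call takes 0.05 s, during which the arm holds its last target. There are 200 camera calls.

## Working session

There is one attempt and no reset: what is moved stays moved. The work goes in short steps, Python scripts to look and compute and a tool call to move; the robot and the scene stay as the last step left them, time stands still between calls to the robot, and variables do not carry over. Pictures are saved under pics/ and viewed, at most 10 in all, crops included, and the job is handed in when it is done.

Besides the shell and the picture viewer there is one more tool, called after "Request:" in YAML: its name, and indented under it one key for each argument. move_arm: Moves the arm, as the interface text tells. Its arguments: {"type":"object","properties":{"targets":{"type":"array"},"grip_force":{"type":"number"}},"required":["targets"]}

```bash
mkdir -p pics; ls
cat > h.py <<'E'
import numpy as np, cv2
from station import telemetry, optics, bot
def grab(n,save=None):
    s=telemetry.state(); d=optics.get_image(n); d['s']=s
    if save: cv2.imwrite('pics/'+save,d['color'][:,:,::-1])
    return d
def ray(d,uv):
    K=np.array(d['camera_matrix'],float); uv=np.atleast_2d(np.array(uv,float))
    r=(np.linalg.inv(K)@np.c_[uv,np.ones(len(uv))].T).T
    if 'mount' in d:
        M=np.array(d['mount']); R=cv2.Rodrigues(np.array(d['s']['tcp_rot'],float))[0]
        Rw=R@M[:3,:3]; c=np.array(d['s']['tcp_pos'])+R@M[:3,3]; return c,r@Rw.T
    R=cv2.Rodrigues(np.array(d['rvec'],float))[0]
    return -R.T@np.array(d['tvec'],float).ravel(), r@R
def onplane(d,uv,z):
    c,r=ray(d,uv); return c+r*((z-c[2])/r[:,2])[:,None]
def proj(d,P):
    K=np.array(d['camera_matrix'],float)
    return cv2.projectPoints(np.array(P,float).reshape(-1,3),np.array(d['rvec'],float),np.array(d['tvec'],float),K,None)[0].reshape(-1,2)
E
python3 - <<'E'
from h import *
import pickle
a=grab('top','top.png'); b=grab('side','side.png')
pickle.dump((a,b),open('ab.pkl','wb'))
print(a['s'])
E
```

```text
pics
{'time_s': 0.0, 'joint_positions': array([ 1.09696850e+00,  4.23852117e-01,  1.63067878e+00,  2.15019154e-06,
        1.08861368e+00, -1.89978346e-02]), 'joint_vel': array([ 0.0005714 , -0.0001417 ,  0.00055779,  0.00189687, -0.00082291,
        0.00159773]), 'joint_efforts': array([ 1.19560078e-03, -5.44622254e+01, -2.73675799e+01,  6.44411612e-02,
        2.27821106e-02, -1.20348632e-04]), 'tcp_pos': array([274.29889299, 560.99462188, 235.89905609]), 'tcp_rot': array([-7.08218521e-01, -3.06033256e+00,  2.36309939e-03]), 'contact_force': array([-0.90150736, -0.39367945,  0.12860208]), 'torque': array([0.00700374, 0.02710826, 0.01525335]), 'grasp_force': 0.0, 'opening': 0.9970762651043737}
```

View pics/top.png

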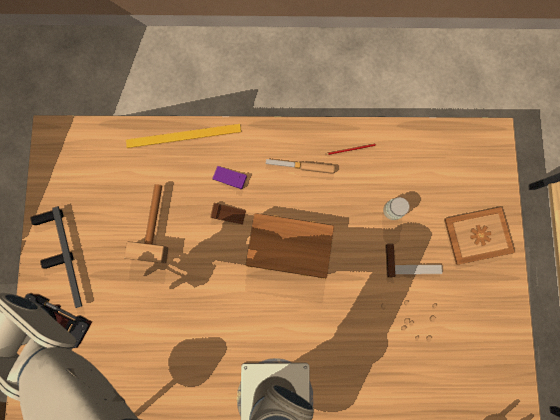

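View pics/side.png

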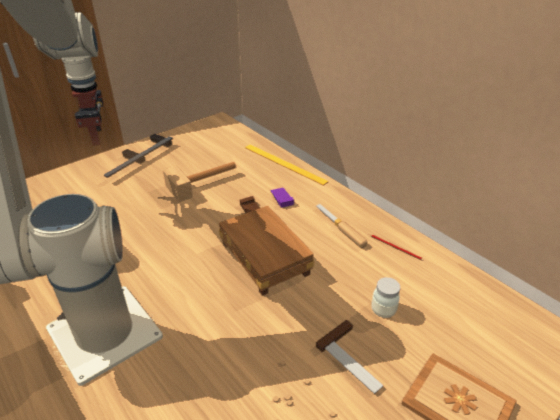

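The top view shows the dark wedge at (228,213), left of the chest at (290,245). Three things could be taken for the wedge: the dark one at (228,213), the purple look-alike at (230,177), and the dark square stock at (391,261). I choose the dark one because its thin end points at the chest's upper-left corner. I'll check it in a close crop.

Run:
```python
from h import *
import pickle
a,b=pickle.load(open('ab.pkl','rb'))
c=a['color'][185:290,195:345]; cv2.imwrite('pics/c1.png',cv2.resize(c,None,fx=5,fy=5,interpolation=cv2.INTER_CUBIC)[:,:,::-1])
print(ray(a,[280,210])[0])
hsv=cv2.cvtColor(a['color'],cv2.COLOR_RGB2HSV)
for p in [(235,216),(218,210),(290,245),(240,212),(180,210),(260,235)]: print(p,hsv[p[1],p[0]])
print(onplane(a,[[247,266],[327,277],[333,225],[253,213]],85).round(1))
```

```text
[ 375.60012736   10.25877695 1473.46037829]
(235, 216) [ 10 154  63]
(218, 210) [ 14 199  50]
(290, 245) [ 13 170 111]
(240, 212) [ 10 159  85]
(180, 210) [ 14 134 201]
(260, 235) [ 14 179 100]
[[ 416.8   89.3   85. ]
 [ 382.1 -162.5   85. ]
 [ 546.8 -185.    85. ]
 [ 585.6   71.7   85. ]]
```

View pics/c1.png

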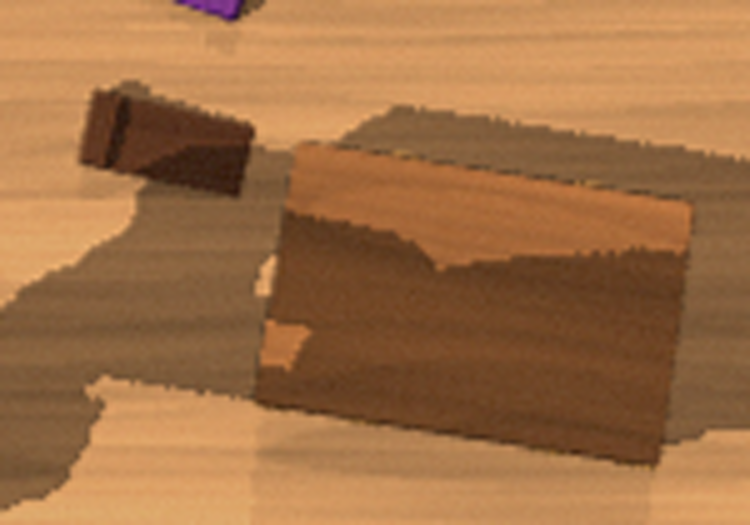

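The crop shows the dark wedge with its heel block on the left (crop 80–125, 90–165). Its thin end, with corners at crop (253,127) and (240,195), points at the chest's upper-left corner at crop (297,143). The choice is confirmed.

```bash
cat >> h.py <<'E'
def rigid(L,W):
    L=np.array(L,float);W=np.array(W,float)
    l=L-L.mean(0); w=W-W.mean(0)
    th=np.arctan2((l[:,0]*w[:,1]-l[:,1]*w[:,0]).sum(),(l*w).sum())
    R=np.array([[np.cos(th),-np.sin(th)],[np.sin(th),np.cos(th)]])
    t=W.mean(0)-R@L.mean(0); return R,t,th,W-(L@R.T+t)
E
python3 - <<'E'
from h import *
import pickle
a,b=pickle.load(open('ab.pkl','rb'))
f=lambda p:np.array(p)/5+[195,185]-.4
W=onplane(a,f([[297,143],[693,205],[658,465],[255,402]]),85)[:,:2]
R,t,th,e=rigid([[85,130],[85,-130],[-85,-130],[-85,130]],W); print('chest',t,np.degrees(th),e.round(1))
foot=R@[70,115]+t; print('foot',foot, 'side dir',R[:,1], proj(b,[[*foot,85],[*(R@[85,130]+t),85],[*(R@[-85,130]+t),85],[*(R@[85,-130]+t),85]]).round(0))
Wt=onplane(a,f([[253,127],[240,195]]),2.5); Wh=onplane(a,f([[93,90],[80,162]]),24)
W=np.r_[Wt,Wh][:,:2]
Rw,tw,tw_,e=rigid([[55,25],[55,-25],[-55,25],[-55,-25]],W); print('wedge',tw,np.degrees(tw_),e.round(1))
heel=Rw@[-55,0]+tw; tip=Rw@[55,0]+tw
print('heel',heel,'tip',tip,'axis',Rw[:,0],'tip to foot',foot-tip, 'foot in wedge',Rw.T@(foot-tw))
print('angle of chest -y',np.degrees(np.arctan2(-R[1,1],-R[0,1])))
print('purple',onplane(a,[[218,166],[248,175],[242,188],[213,182]],20).round(0))
s=a['s']; Rt=cv2.Rodrigues(s['tcp_rot'])[0]; print(Rt.round(3))
E
```

```text
chest [482.52144182 -45.82448082] -8.884614716498284 [[-1.6 -1. ]
 [-1.5  1.8]
 [ 1.8  1.2]
 [ 1.3 -2. ]]
foot [569.44272331  56.98452085] side dir [0.15444509 0.98800137] [[266. 208.]
 [268. 204.]
 [218. 222.]
 [314. 253.]]
wedge [595.41448158 159.17300129] -100.73383401197574 [[-1.3  1.5]
 [ 1.2  0.5]
 [-0.1 -0.2]
 [ 0.2 -1.9]]
heel [605.65805726 213.21066554] tip [585.17090591 105.13533705] axis [-0.18624683 -0.98250299] tip to foot [-15.72818259 -48.1508162 ] foot in wedge [105.23764487  -6.48504946]
angle of chest -y -98.88461471649829
purple [[758. 195.  20.]
 [727.  93.  20.]
 [681. 113.  20.]
 [702. 211.  20.]]
[[-0.898  0.439 -0.001]
 [ 0.439  0.898 -0.001]
 [ 0.    -0.002 -1.   ]]
```

Request:
move_arm:
  targets:
    - {"dx":5,"dy":-8.5,"yaw":-74,"jaw":1}
    - {"dx":5,"dy":-8.5,"yaw":-74,"jaw":1}
    - {"dx":5,"dy":-8.5,"yaw":-74,"jaw":1}
    - {"dx":5,"dy":-8.5,"yaw":-74,"jaw":1}
    - {"dx":9.8,"dy":-15.3,"yaw":-74,"jaw":1}
    - {"dx":9.8,"dy":-15.3,"yaw":-74,"jaw":1}
    - {"dx":9.8,"dy":-15.3,"yaw":-74,"jaw":1}
    - {"dx":9.8,"dy":-15.3,"yaw":-74,"jaw":1}
    - {"dx":9.8,"dy":-15.3,"yaw":-74,"jaw":1}
    - {"dx":9.8,"dy":-15.3,"yaw":-74,"jaw":1}
  grip_force: 20

```text
invalid input at $.targets[0]: expected keys dx, dy, dz, yaw, jaw
```

Request:
move_arm:
  targets:
    - {"dx":5,"dy":-8.5,"dz":0,"yaw":-74,"jaw":1}
    - {"dx":5,"dy":-8.5,"dz":0,"yaw":-74,"jaw":1}
    - {"dx":5,"dy":-8.5,"dz":0,"yaw":-74,"jaw":1}
    - {"dx":5,"dy":-8.5,"dz":0,"yaw":-74,"jaw":1}
    - {"dx":9.8,"dy":-15.3,"dz":0,"yaw":-74,"jaw":1}
    - {"dx":9.8,"dy":-15.3,"dz":0,"yaw":-74,"jaw":1}
    - {"dx":9.8,"dy":-15.3,"dz":0,"yaw":-74,"jaw":1}
    - {"dx":9.8,"dy":-15.3,"dz":0,"yaw":-74,"jaw":1}
    - {"dx":9.8,"dy":-15.3,"dz":0,"yaw":-74,"jaw":1}
    - {"dx":9.8,"dy":-15.3,"dz":0,"yaw":-74,"jaw":1}
  grip_force: 20

```text
time_s: 0.93
tcp_pos: [497.9, 207.6, 236.6]
tcp_rot: [-2.371, -2.06, 0.001]
contact_force: [0.6, -0.0, 0.1]
opening: 0.279
grasp_force: 0.0
```

Request:
move_arm:
  targets:
    - {"dx":2.4,"dy":-3.4,"dz":0,"yaw":-2,"jaw":1}
    - {"dx":2.4,"dy":-3.4,"dz":0,"yaw":-2,"jaw":1}
    - {"dx":2.4,"dy":-3.4,"dz":0,"yaw":-2,"jaw":1}
    - {"dx":2.4,"dy":-3.4,"dz":0,"yaw":-2,"jaw":1}
    - {"dx":2.4,"dy":-3.4,"dz":0,"yaw":-2,"jaw":1}
    - {"dx":2.4,"dy":-3.4,"dz":0,"yaw":-2,"jaw":1}
    - {"dx":2.4,"dy":-3.4,"dz":0,"yaw":-2,"jaw":1}

```text
time_s: 1.52
tcp_pos: [568.4, 108.5, 236.4]
tcp_rot: [-2.399, -2.027, 0.001]
contact_force: [-0.0, 0.8, -0.6]
opening: 0.004
grasp_force: 0.0
```

Run:
```python
from h import *
import pickle
w=grab('wrist','w1.png'); pickle.dump(w,open('w1.pkl','wb'))
print(w['s']['tcp_pos'],w['s']['tcp_rot'],w['mount'])
```

```text
[568.4206876  108.51314452 236.37304688] [-2.39925565e+00 -2.02695446e+00  1.22559202e-03] [[-5.37015794e-04 -9.55837383e-01 -2.93895575e-01  8.23220215e+01]
 [ 9.99999336e-01 -2.13719853e-04 -1.13215047e-03 -8.28759173e-01]
 [ 1.01934042e-03 -2.93895988e-01  9.55836863e-01 -1.46863488e+02]
 [ 0.00000000e+00  0.00000000e+00  0.00000000e+00  1.00000000e+00]]
```

View pics/w1.png

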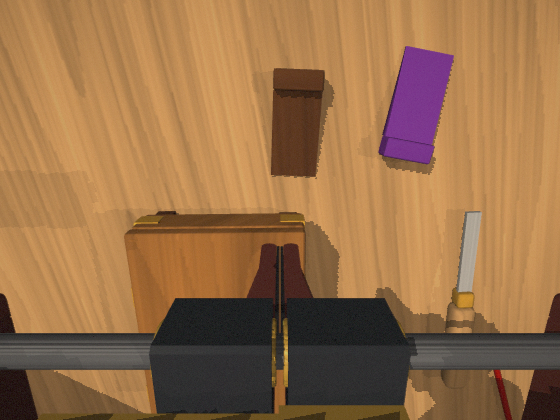

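The wrist view shows the wedge with heel back-top corners at (275,69) and (324,71), and thin end corners at (272,175) and (318,177). The lid's +y edge runs from (127,234) to (305,230).

Run:
```python
from h import *
import pickle
w=pickle.load(open('w1.pkl','rb'))
L=onplane(w,[[127,234],[305,231]],85)[:,:2]; print('lid corners',L.round(1),np.linalg.norm(L[0]-L[1]))
v=(L[1]-L[0]);v/=np.linalg.norm(v); n=np.array([-v[1],v[0]]) # own +x, +y
print('chest yaw',np.degrees(np.arctan2(v[1],v[0])))
foot=L[1]-15*v-15*n; print('foot',foot)
W=np.r_[onplane(w,[[318,177],[272,175]],2.5),onplane(w,[[324,71],[275,69]],24)][:,:2]
R,t,th,e=rigid([[55,25],[55,-25],[-55,25],[-55,-25]],W); print('wedge',t,np.degrees(th),e.round(1))
print('heel',R@[-55,0]+t,'foot in wedge',R.T@(foot-t),'axis',R[:,0])
```

```text
lid corners [[422.5  95.9]
 [584.6  71.5]] 163.969216050602
chest yaw -8.56617405370467
foot [567.5273063   58.85327777]
wedge [594.19923821 159.14435168] -100.93267462986645 [[ 0.9 -0.2]
 [-0.3  1.1]
 [-1.7 -0.6]
 [ 1.1 -0.3]]
heel [604.6302854  213.14614105] foot in wedge [103.5293387   -7.16711134] axis [-0.1896554  -0.98185072]
```

Request:
move_arm:
  targets:
    - {"dx":0,"dy":-1.68,"dz":0,"yaw":0,"jaw":1}
    - {"dx":0,"dy":-1.68,"dz":-1,"yaw":0,"jaw":1}
    - {"dx":0,"dy":-1.68,"dz":-2,"yaw":0,"jaw":1}
    - {"dx":0,"dy":-1.68,"dz":-3,"yaw":0,"jaw":1}
    - {"dx":0,"dy":-1.68,"dz":-4.1,"yaw":0,"jaw":1}
    - {"dx":0,"dy":-1.68,"dz":-4.1,"yaw":0,"jaw":1}
    - {"dx":0,"dy":-1.68,"dz":-4.1,"yaw":0,"jaw":1}
    - {"dx":0,"dy":-1.68,"dz":-4.1,"yaw":0,"jaw":1}

```text
time_s: 2.23
tcp_pos: [570.0, 58.1, 115.1]
tcp_rot: [2.399, 2.027, 0.002]
contact_force: [-0.0, -0.1, 0.5]
opening: 0.005
grasp_force: 0.0
```

Request:
move_arm:
  targets:
    - {"dx":0,"dy":0,"dz":-0.1,"yaw":0,"jaw":1}
    - {"dx":0,"dy":0,"dz":-0.2,"yaw":0,"jaw":1}
    - {"dx":0,"dy":0,"dz":-0.3,"yaw":0,"jaw":1}
    - {"dx":0,"dy":0,"dz":-0.4,"yaw":0,"jaw":1}
    - {"dx":0,"dy":0,"dz":-0.45,"yaw":0,"jaw":1}
    - {"dx":0,"dy":0,"dz":-0.5,"yaw":0,"jaw":1}
    - {"dx":0,"dy":0,"dz":-0.5,"yaw":0,"jaw":1}

```text
time_s: 2.82
tcp_pos: [569.5, 57.2, 98.6]
tcp_rot: [2.401, 2.026, 0.0]
contact_force: [-0.1, -0.5, 0.7]
opening: 0.005
grasp_force: 0.6
```

Request:
move_arm:
  targets:
    - {"dx":0,"dy":0,"dz":-0.03,"yaw":0,"jaw":1}
    - {"dx":0,"dy":0,"dz":-0.06,"yaw":0,"jaw":1}
    - {"dx":0,"dy":0,"dz":-0.09,"yaw":0,"jaw":1}
    - {"dx":0,"dy":0,"dz":-0.09,"yaw":0,"jaw":1}
    - {"dx":0,"dy":0,"dz":-0.09,"yaw":0,"jaw":1}

```text
time_s: 3.23
tcp_pos: [570.4, 57.4, 96.5]
tcp_rot: [2.4, 2.025, 0.003]
contact_force: [3.4, 2.0, 5.3]
opening: 0.004
grasp_force: 2.4
```

Request:
move_arm:
  targets:
    - {"dx":0,"dy":0,"dz":-0.03,"yaw":0,"jaw":1}
    - {"dx":0,"dy":0,"dz":-0.06,"yaw":0,"jaw":1}
    - {"dx":0,"dy":0,"dz":-0.06,"yaw":0,"jaw":1}
    - {"dx":0,"dy":0,"dz":-0.06,"yaw":0,"jaw":1}

```text
time_s: 3.57
tcp_pos: [569.7, 57.1, 94.3]
tcp_rot: [2.4, 2.026, 0.001]
contact_force: [3.6, 1.6, 4.7]
opening: 0.003
grasp_force: 2.4
```

Request:
move_arm:
  targets:
    - {"dx":0,"dy":0,"dz":-0.03,"yaw":0,"jaw":1}
    - {"dx":0,"dy":0,"dz":-0.06,"yaw":0,"jaw":1}
    - {"dx":0,"dy":0,"dz":-0.06,"yaw":0,"jaw":1}
    - {"dx":0,"dy":0,"dz":-0.06,"yaw":0,"jaw":1}

```text
time_s: 3.9
tcp_pos: [569.4, 57.1, 92.4]
tcp_rot: [2.401, 2.026, -0.0]
contact_force: [3.8, 0.7, 4.5]
opening: 0.006
grasp_force: 2.3
```

Request:
move_arm:
  targets:
    - {"dx":0,"dy":0,"dz":-0.02,"yaw":0,"jaw":1}
    - {"dx":0,"dy":0,"dz":-0.04,"yaw":0,"jaw":1}
    - {"dx":0,"dy":0,"dz":-0.04,"yaw":0,"jaw":1}
    - {"dx":0,"dy":0,"dz":-0.04,"yaw":0,"jaw":1}

```text
time_s: 4.23
tcp_pos: [569.9, 57.3, 91.4]
tcp_rot: [2.4, 2.026, 0.002]
contact_force: [4.8, 1.8, 5.9]
opening: 0.007
grasp_force: 2.9
```

Request:
move_arm:
  targets:
    - {"dx":0,"dy":0,"dz":-0.02,"yaw":0,"jaw":1}
    - {"dx":0,"dy":0,"dz":-0.04,"yaw":0,"jaw":1}
    - {"dx":0,"dy":0,"dz":-0.04,"yaw":0,"jaw":1}
    - {"dx":0,"dy":0,"dz":-0.04,"yaw":0,"jaw":1}

```text
time_s: 4.57
tcp_pos: [570.2, 57.4, 91.1]
tcp_rot: [2.4, 2.026, 0.002]
contact_force: [2.3, 2.2, 12.4]
opening: 0.004
grasp_force: 6.4
```

Request:
move_arm:
  targets:
    - {"dx":0,"dy":0,"dz":0.1,"yaw":0,"jaw":1}
    - {"dx":0,"dy":0,"dz":0.2,"yaw":0,"jaw":1}
    - {"dx":0,"dy":0,"dz":0.3,"yaw":0,"jaw":1}
    - {"dx":0,"dy":0,"dz":0.5,"yaw":0,"jaw":1}
    - {"dx":0,"dy":0,"dz":1.2,"yaw":0,"jaw":1}
    - {"dx":0,"dy":0,"dz":1.6,"yaw":0,"jaw":1}
    - {"dx":1.2,"dy":2,"dz":1.6,"yaw":-1,"jaw":1}
    - {"dx":1.2,"dy":3,"dz":1.6,"yaw":-1,"jaw":1}
    - {"dx":1.2,"dy":4,"dz":1.6,"yaw":-1,"jaw":1}
    - {"dx":1.2,"dy":5,"dz":1.6,"yaw":-1,"jaw":1}

```text
time_s: 5.4
tcp_pos: [606.2, 209.6, 138.6]
tcp_rot: [2.419, 2.004, 0.002]
contact_force: [1.5, -0.6, 0.1]
opening: 0.002
grasp_force: 0.0
```

Request:
move_arm:
  targets:
    - {"dx":0,"dy":1.2,"dz":0,"yaw":0,"jaw":1}
    - {"dx":0,"dy":1.2,"dz":0,"yaw":0,"jaw":1}
    - {"dx":0,"dy":1.2,"dz":0,"yaw":0,"jaw":1}

```text
time_s: 5.65
tcp_pos: [604.8, 244.8, 138.0]
tcp_rot: [2.415, 2.009, -0.0]
contact_force: [-0.0, -0.5, 0.7]
opening: 0.002
grasp_force: 0.0
```

Run:
```python
from h import *
import pickle
a=grab('top'); pickle.dump(a,open('t2.pkl','wb'))
w=grab('wrist','w2.png'); pickle.dump(w,open('w2.pkl','wb'))
print(w['s']['tcp_pos'],w['s']['tcp_rot'],w['s']['contact_force'])
```

```text
[604.78944888 243.39410499 137.86376611] [-2.41688675e+00 -2.00698475e+00  1.40741383e-03] [-0.3859838  -0.44830472  0.60720987]
```

View pics/w2.png

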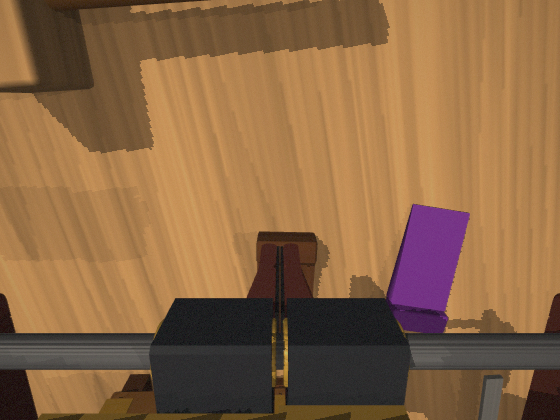

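The wedge's heel back edge runs from (257,233) to (317,235). It is undisturbed and centred ahead of the closed fingers, so I'll descend behind it.

Request:
move_arm:
  targets:
    - {"dx":0,"dy":0,"dz":-1,"yaw":-0.5,"jaw":1}
    - {"dx":0,"dy":0,"dz":-2,"yaw":-0.5,"jaw":1}
    - {"dx":0,"dy":0,"dz":-3,"yaw":-0.5,"jaw":1}
    - {"dx":0,"dy":0,"dz":-3.6,"yaw":-0.5,"jaw":1}
    - {"dx":0,"dy":0,"dz":-3.8,"yaw":-0.5,"jaw":1}
    - {"dx":0,"dy":0,"dz":-3.8,"yaw":-0.5,"jaw":1}
    - {"dx":0,"dy":0,"dz":-3.8,"yaw":-0.5,"jaw":1}

```text
time_s: 6.33
tcp_pos: [605.9, 242.3, 24.6]
tcp_rot: [2.428, 1.993, 0.0]
contact_force: [0.1, -0.5, 0.9]
opening: 0.008
grasp_force: 0.0
```

Run:
```python
from h import *
import pickle
w=pickle.load(open('w2.pkl','rb'))
print(onplane(w,[[257,233],[317,235]],24).round(1))
```

```text
[[582.  226.3  24. ]
 [629.1 215.7  24. ]]
```

Request:
move_arm:
  targets:
    - {"dx":-0.04,"dy":-0.25,"dz":-0.1,"yaw":0,"jaw":1}
    - {"dx":-0.1,"dy":-0.5,"dz":-0.1,"yaw":0,"jaw":1}
    - {"dx":-0.13,"dy":-0.7,"dz":-0.1,"yaw":0,"jaw":1}
    - {"dx":-0.17,"dy":-0.9,"dz":-0.1,"yaw":0,"jaw":1}
    - {"dx":-0.21,"dy":-1.1,"dz":-0.1,"yaw":0,"jaw":1}
    - {"dx":-0.25,"dy":-1.3,"dz":-0.1,"yaw":0,"jaw":1}
    - {"dx":-0.29,"dy":-1.5,"dz":-0.1,"yaw":0,"jaw":1}
    - {"dx":-0.33,"dy":-1.7,"dz":-0.1,"yaw":0,"jaw":1}
    - {"dx":-0.33,"dy":-1.7,"dz":-0.1,"yaw":0,"jaw":1}

```text
time_s: 7.08
tcp_pos: [595.0, 190.9, 20.8]
tcp_rot: [-2.428, -1.994, 0.002]
contact_force: [-0.4, 0.8, 0.6]
opening: 0.008
grasp_force: 0.0
```

Run:
```python
from h import *
import pickle
a=grab('top'); w=grab('wrist'); pickle.dump((a,w),open('p3.pkl','wb'))
c=cv2.resize(a['color'][185:290,195:345],None,fx=3,fy=3,interpolation=cv2.INTER_CUBIC)
ww=w['color'][:315]
o=np.zeros((315,450+320,3),np.uint8); o[:,:450]=c; o[:,450:]=ww[:,120:440]
cv2.imwrite('pics/p3.png',o[:,:,::-1]); print(w['s']['tcp_pos'],w['s']['contact_force'])
```

```text
[595.08450157 191.37576     20.82607311] [-0.80660244  0.75700269 -0.3576984 ]
```

View pics/p3.png

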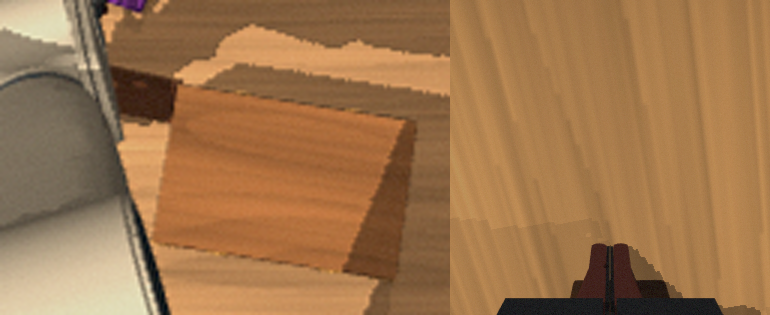

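The left half shows the wedge straight, with its tip reaching the lid's corner edge at about (175,85). The right half shows the fingers centred behind the heel. I'll keep pushing.

Request:
move_arm:
  targets:
    - {"dx":-0.04,"dy":-0.2,"dz":0,"yaw":0,"jaw":1}
    - {"dx":-0.08,"dy":-0.4,"dz":0,"yaw":0,"jaw":1}
    - {"dx":-0.12,"dy":-0.6,"dz":0,"yaw":0,"jaw":1}
    - {"dx":-0.15,"dy":-0.8,"dz":0,"yaw":0,"jaw":1}
    - {"dx":-0.19,"dy":-1.0,"dz":0,"yaw":0,"jaw":1}
    - {"dx":-0.19,"dy":-1.0,"dz":0,"yaw":0,"jaw":1}

```text
time_s: 7.68
tcp_pos: [589.2, 160.8, 20.8]
tcp_rot: [-2.428, -1.993, 0.002]
contact_force: [-1.0, -0.3, -0.5]
opening: -0.0
grasp_force: 0.0
```

Request:
move_arm:
  targets:
    - {"dx":-0.02,"dy":-0.1,"dz":0,"yaw":0,"jaw":1}
    - {"dx":-0.04,"dy":-0.2,"dz":0,"yaw":0,"jaw":1}
    - {"dx":-0.04,"dy":-0.2,"dz":0,"yaw":0,"jaw":1}

```text
time_s: 7.93
tcp_pos: [588.4, 155.7, 20.9]
tcp_rot: [-2.427, -1.994, 0.001]
contact_force: [-0.7, 1.0, -0.8]
opening: 0.006
grasp_force: 0.0
```

Request:
move_arm:
  targets:
    - {"dx":-0.02,"dy":-0.05,"dz":0,"yaw":0,"jaw":1}
    - {"dx":-0.02,"dy":-0.1,"dz":0,"yaw":0,"jaw":1}
    - {"dx":-0.02,"dy":-0.1,"dz":0,"yaw":0,"jaw":1}

```text
time_s: 8.18
tcp_pos: [587.9, 153.1, 21.0]
tcp_rot: [-2.427, -1.995, 0.0]
contact_force: [0.6, 0.9, -0.7]
opening: 0.004
grasp_force: 0.0
```

Request:
move_arm:
  targets:
    - {"dx":-0.01,"dy":-0.05,"dz":0,"yaw":0,"jaw":1}
    - {"dx":-0.02,"dy":-0.1,"dz":0,"yaw":0,"jaw":1}
    - {"dx":-0.02,"dy":-0.1,"dz":0,"yaw":0,"jaw":1}

```text
time_s: 8.43
tcp_pos: [587.3, 150.0, 21.0]
tcp_rot: [2.427, 1.995, -0.0]
contact_force: [0.2, -0.4, -0.7]
opening: 0.003
grasp_force: 0.0
```

Request:
move_arm:
  targets:
    - {"dx":-0.01,"dy":-0.04,"dz":0,"yaw":0,"jaw":1}
    - {"dx":-0.01,"dy":-0.06,"dz":0,"yaw":0,"jaw":1}
    - {"dx":-0.01,"dy":-0.06,"dz":0,"yaw":0,"jaw":1}

```text
time_s: 8.68
tcp_pos: [587.0, 148.2, 21.0]
tcp_rot: [2.427, 1.994, -0.0]
contact_force: [0.4, 0.1, -0.4]
opening: 0.007
grasp_force: 0.0
```

Request:
move_arm:
  targets:
    - {"dx":-0.01,"dy":-0.04,"dz":0,"yaw":0,"jaw":1}
    - {"dx":-0.01,"dy":-0.06,"dz":0,"yaw":0,"jaw":1}
    - {"dx":-0.01,"dy":-0.06,"dz":0,"yaw":0,"jaw":1}

```text
time_s: 8.93
tcp_pos: [586.8, 146.4, 21.0]
tcp_rot: [2.427, 1.994, -0.0]
contact_force: [0.7, 0.1, 0.7]
opening: 0.006
grasp_force: 0.0
```

Request:
move_arm:
  targets:
    - {"dx":-0.01,"dy":-0.04,"dz":0,"yaw":0,"jaw":1}
    - {"dx":-0.01,"dy":-0.06,"dz":0,"yaw":0,"jaw":1}
    - {"dx":-0.01,"dy":-0.06,"dz":0,"yaw":0,"jaw":1}

```text
time_s: 9.18
tcp_pos: [586.4, 144.6, 21.0]
tcp_rot: [-2.427, -1.994, 0.0]
contact_force: [-0.7, -0.1, -0.0]
opening: 0.004
grasp_force: 0.0
```

Request:
move_arm:
  targets:
    - {"dx":-0.01,"dy":-0.03,"dz":0,"yaw":0,"jaw":1}
    - {"dx":-0.01,"dy":-0.05,"dz":0,"yaw":0,"jaw":1}
    - {"dx":-0.01,"dy":-0.05,"dz":0,"yaw":0,"jaw":1}

```text
time_s: 9.43
tcp_pos: [586.1, 143.2, 21.0]
tcp_rot: [-2.427, -1.994, 0.0]
contact_force: [0.2, 0.2, 0.3]
opening: 0.006
grasp_force: 0.0
```

Request:
move_arm:
  targets:
    - {"dx":-0.01,"dy":-0.03,"dz":0,"yaw":0,"jaw":1}
    - {"dx":-0.01,"dy":-0.05,"dz":0,"yaw":0,"jaw":1}
    - {"dx":-0.01,"dy":-0.05,"dz":0,"yaw":0,"jaw":1}

```text
time_s: 9.68
tcp_pos: [585.8, 141.7, 21.0]
tcp_rot: [2.427, 1.994, -0.0]
contact_force: [0.7, -0.0, -0.1]
opening: 0.007
grasp_force: 0.0
```

Request:
move_arm:
  targets:
    - {"dx":-0.01,"dy":-0.03,"dz":0,"yaw":0,"jaw":1}
    - {"dx":-0.01,"dy":-0.05,"dz":0,"yaw":0,"jaw":1}
    - {"dx":-0.01,"dy":-0.05,"dz":0,"yaw":0,"jaw":1}

```text
time_s: 9.93
tcp_pos: [585.5, 140.1, 21.0]
tcp_rot: [-2.427, -1.994, 0.0]
contact_force: [0.5, 0.5, -0.7]
opening: 0.005
grasp_force: 0.0
```

Request:
move_arm:
  targets:
    - {"dx":-0.01,"dy":-0.03,"dz":0,"yaw":0,"jaw":1}
    - {"dx":-0.01,"dy":-0.05,"dz":0,"yaw":0,"jaw":1}
    - {"dx":-0.01,"dy":-0.05,"dz":0,"yaw":0,"jaw":1}

```text
time_s: 10.18
tcp_pos: [585.2, 138.6, 21.0]
tcp_rot: [-2.427, -1.994, 0.0]
contact_force: [0.1, 0.0, 0.4]
opening: 0.007
grasp_force: 0.0
```

Run:
```python
from h import *
import pickle
a=grab('top'); b=grab('side'); pickle.dump((a,b),open('p4.pkl','wb'))
f=lambda i,k:cv2.resize(i,None,fx=k,fy=k,interpolation=cv2.INTER_CUBIC)
o=np.hstack([f(a['color'][195:285,225:345],3),f(b['color'][160:295,200:330],2)[:270]])
cv2.imwrite('pics/p4.png',o[:,:,::-1]); print(o.shape,b['s']['tcp_pos'],b['s']['contact_force'])
```

```text
(270, 620, 3) [585.22006577 138.64334892  20.97024383] [0.52315815 0.79862678 0.41253979]
```

View pics/p4.png

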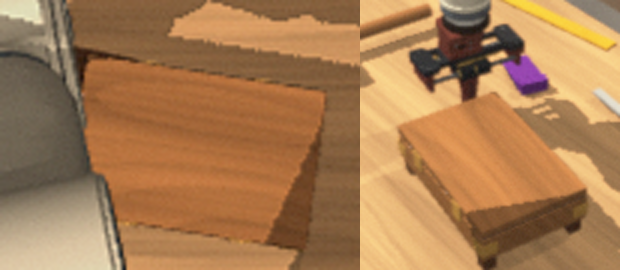

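The view shows the wedge mostly under the corner and the chest corner still at about (254,214) in the full image, so it hasn't moved. There's no stiffening yet, so I'll continue in small steps.

Request:
move_arm:
  targets:
    - {"dx":-0.01,"dy":-0.03,"dz":0,"yaw":0,"jaw":1}
    - {"dx":-0.01,"dy":-0.05,"dz":0,"yaw":0,"jaw":1}
    - {"dx":-0.01,"dy":-0.05,"dz":0,"yaw":0,"jaw":1}

```text
time_s: 10.53
tcp_pos: [584.9, 137.2, 21.0]
tcp_rot: [-2.427, -1.994, 0.0]
contact_force: [-0.6, -0.7, -0.1]
opening: 0.005
grasp_force: 0.0
```

Request:
move_arm:
  targets:
    - {"dx":-0.01,"dy":-0.03,"dz":0,"yaw":0,"jaw":1}
    - {"dx":-0.01,"dy":-0.05,"dz":0,"yaw":0,"jaw":1}
    - {"dx":-0.01,"dy":-0.05,"dz":0,"yaw":0,"jaw":1}

```text
time_s: 10.78
tcp_pos: [584.7, 135.7, 21.0]
tcp_rot: [2.427, 1.994, 0.0]
contact_force: [-0.1, -0.1, 0.1]
opening: 0.008
grasp_force: 0.0
```

Request:
move_arm:
  targets:
    - {"dx":-0.01,"dy":-0.03,"dz":0,"yaw":0,"jaw":1}
    - {"dx":-0.01,"dy":-0.05,"dz":0,"yaw":0,"jaw":1}
    - {"dx":-0.01,"dy":-0.05,"dz":0,"yaw":0,"jaw":1}

```text
time_s: 11.03
tcp_pos: [584.5, 134.3, 21.0]
tcp_rot: [2.427, 1.994, 0.001]
contact_force: [0.4, 1.2, -0.7]
opening: 0.005
grasp_force: 0.7
```

Request:
move_arm:
  targets:
    - {"dx":-0.01,"dy":-0.03,"dz":0,"yaw":0,"jaw":1}
    - {"dx":-0.01,"dy":-0.05,"dz":0,"yaw":0,"jaw":1}
    - {"dx":-0.01,"dy":-0.05,"dz":0,"yaw":0,"jaw":1}

```text
time_s: 11.28
tcp_pos: [584.4, 133.4, 21.1]
tcp_rot: [-2.427, -1.994, -0.002]
contact_force: [1.0, 4.8, -1.7]
opening: 0.006
grasp_force: 2.7
```

Request:
move_arm:
  targets:
    - {"dx":0,"dy":-0.02,"dz":0,"yaw":0,"jaw":1}
    - {"dx":0,"dy":-0.02,"dz":0,"yaw":0,"jaw":1}
    - {"dx":0,"dy":-0.02,"dz":0,"yaw":0,"jaw":1}

```text
time_s: 11.53
tcp_pos: [584.6, 133.1, 21.0]
tcp_rot: [-2.427, -1.994, -0.003]
contact_force: [1.7, 7.4, -1.4]
opening: 0.006
grasp_force: 3.5
```

The push has stiffened to about 7 N, so the wedge is snug. I'll back straight off and rise.

Request:
move_arm:
  targets:
    - {"dx":0.02,"dy":0.1,"dz":0,"yaw":0,"jaw":1}
    - {"dx":0.06,"dy":0.3,"dz":0,"yaw":0,"jaw":1}
    - {"dx":0.15,"dy":0.8,"dz":0,"yaw":0,"jaw":1}
    - {"dx":0.2,"dy":1.2,"dz":0,"yaw":0,"jaw":1}
    - {"dx":0.2,"dy":1.2,"dz":0.3,"yaw":0,"jaw":1}
    - {"dx":0.2,"dy":1.2,"dz":1.5,"yaw":0,"jaw":1}
    - {"dx":0.2,"dy":1.2,"dz":2.7,"yaw":0,"jaw":1}
    - {"dx":0.2,"dy":1.2,"dz":4,"yaw":0,"jaw":1}
    - {"dx":0.2,"dy":1.2,"dz":4,"yaw":0,"jaw":1}
    - {"dx":0.2,"dy":1.2,"dz":4,"yaw":0,"jaw":1}

```text
time_s: 12.37
tcp_pos: [591.7, 169.0, 144.2]
tcp_rot: [2.425, 1.994, 0.008]
contact_force: [-0.9, -0.2, -0.9]
opening: 0.007
grasp_force: 0.0
```

Run:
```python
from h import *
import pickle
w=grab('wrist','w5.png'); pickle.dump(w,open('w5.pkl','wb'));print(w['s']['tcp_pos'],w['s']['contact_force'])
```

```text
[591.70395996 168.95091498 144.20435347] [-0.90035517 -0.1606508  -0.89756188]
```

View pics/w5.png

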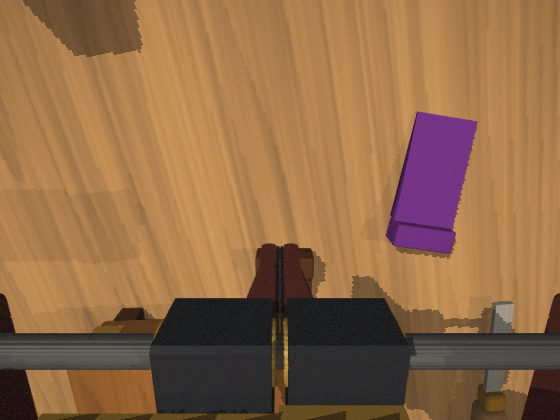

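The wedge heel is in place at about (285,255), and nothing else has moved. Next is the final press on the same corner.

Request:
move_arm:
  targets:
    - {"dx":-0.74,"dy":-1.2,"dz":0,"yaw":0,"jaw":1}
    - {"dx":-0.74,"dy":-2.4,"dz":0,"yaw":0,"jaw":1}
    - {"dx":-0.74,"dy":-3.7,"dz":0,"yaw":0,"jaw":1}
    - {"dx":-0.74,"dy":-3.7,"dz":-0.4,"yaw":0,"jaw":1}
    - {"dx":-0.74,"dy":-3.7,"dz":-0.8,"yaw":0,"jaw":1}
    - {"dx":-0.74,"dy":-3.7,"dz":-1.2,"yaw":0,"jaw":1}
    - {"dx":-0.74,"dy":-3.7,"dz":-1.2,"yaw":0,"jaw":1}
    - {"dx":-0.74,"dy":-3.7,"dz":-1.2,"yaw":0,"jaw":1}

```text
time_s: 13.08
tcp_pos: [566.7, 58.3, 103.1]
tcp_rot: [-2.424, -1.995, 0.005]
contact_force: [-0.9, 0.3, 0.4]
opening: 0.007
grasp_force: 0.0
```

Request:
move_arm:
  targets:
    - {"dx":0,"dy":0,"dz":-0.05,"yaw":0,"jaw":1}
    - {"dx":0,"dy":0,"dz":-0.1,"yaw":0,"jaw":1}
    - {"dx":0,"dy":0,"dz":-0.15,"yaw":0,"jaw":1}
    - {"dx":0,"dy":0,"dz":-0.15,"yaw":0,"jaw":1}
    - {"dx":0,"dy":0,"dz":-0.15,"yaw":0,"jaw":1}

```text
time_s: 13.5
tcp_pos: [568.0, 57.4, 100.7]
tcp_rot: [2.427, 1.995, 0.001]
contact_force: [-0.5, -0.3, -0.5]
opening: 0.002
grasp_force: 0.0
```

Request:
move_arm:
  targets:
    - {"dx":0,"dy":0,"dz":-0.03,"yaw":0,"jaw":1}
    - {"dx":0,"dy":0,"dz":-0.06,"yaw":0,"jaw":1}
    - {"dx":0,"dy":0,"dz":-0.06,"yaw":0,"jaw":1}
    - {"dx":0,"dy":0,"dz":-0.06,"yaw":0,"jaw":1}

```text
time_s: 13.83
tcp_pos: [568.1, 57.2, 99.4]
tcp_rot: [2.427, 1.994, 0.001]
contact_force: [-1.7, 1.1, 5.6]
opening: 0.005
grasp_force: 2.8
```

Request:
move_arm:
  targets:
    - {"dx":0,"dy":0,"dz":-0.02,"yaw":0,"jaw":1}
    - {"dx":0,"dy":0,"dz":-0.03,"yaw":0,"jaw":1}
    - {"dx":0,"dy":0,"dz":-0.03,"yaw":0,"jaw":1}

```text
time_s: 14.08
tcp_pos: [568.2, 57.2, 99.1]
tcp_rot: [2.427, 1.994, 0.001]
contact_force: [-3.4, 0.3, 13.7]
opening: 0.009
grasp_force: 6.4
```

The press reads 13.7 N with no sinking (z 99.1, against 91 before). I'll hold briefly, then lift clear.

Request:
move_arm:
  targets:
    - {"dx":0,"dy":0,"dz":-0.01,"yaw":0,"jaw":1}
    - {"dx":0,"dy":0,"dz":-0.01,"yaw":0,"jaw":1}
    - {"dx":0,"dy":0,"dz":-0.01,"yaw":0,"jaw":1}
    - {"dx":0,"dy":0,"dz":-0.01,"yaw":0,"jaw":1}
    - {"dx":0,"dy":0,"dz":-0.01,"yaw":0,"jaw":1}
    - {"dx":0,"dy":0,"dz":-0.01,"yaw":0,"jaw":1}

```text
time_s: 14.58
tcp_pos: [568.2, 57.2, 99.1]
tcp_rot: [2.427, 1.994, 0.001]
contact_force: [-3.8, 0.5, 14.6]
opening: 0.009
grasp_force: 7.5
```

Request:
move_arm:
  targets:
    - {"dx":0,"dy":0,"dz":0.05,"yaw":0,"jaw":1}
    - {"dx":0,"dy":0,"dz":0.1,"yaw":0,"jaw":1}
    - {"dx":0,"dy":0,"dz":0.3,"yaw":0,"jaw":1}
    - {"dx":0,"dy":0,"dz":1,"yaw":0,"jaw":1}
    - {"dx":0,"dy":0,"dz":2,"yaw":0,"jaw":1}
    - {"dx":-1,"dy":1,"dz":3,"yaw":0,"jaw":1}
    - {"dx":-1,"dy":2,"dz":4,"yaw":0,"jaw":1}
    - {"dx":-1,"dy":2,"dz":4.5,"yaw":0,"jaw":1}
    - {"dx":-1,"dy":2,"dz":4.5,"yaw":0,"jaw":1}
    - {"dx":-1,"dy":2,"dz":4.5,"yaw":0,"jaw":1}

```text
time_s: 15.42
tcp_pos: [538.5, 117.7, 233.8]
tcp_rot: [2.425, 1.995, 0.004]
contact_force: [-0.1, -0.5, -0.7]
opening: 0.005
grasp_force: 0.0
```

Run:
```python
from h import *
w=grab('wrist','w6.png');print(w['s']['tcp_pos'],w['s']['contact_force'])
```

```text
[538.47341039 117.71373539 233.83833202] [-0.12462132 -0.46333493 -0.6887557 ]
```

View pics/w6.png

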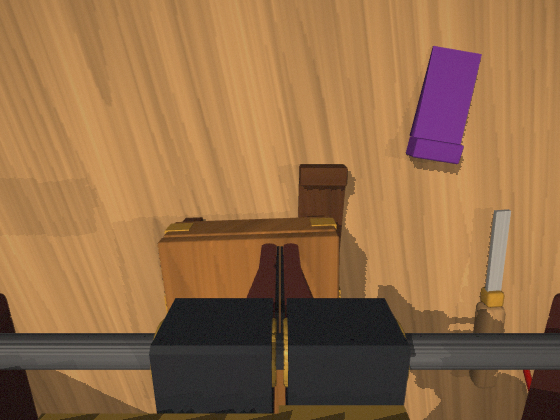

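The wedge is snug under the corner foot, with its heel at (323,170) and the lid corner at (340,233). The chest is in place and the bystanders are untouched, so I'll hand the job in.

```bash
python3 -c "
from station import bot; print(bot.close_job())"
```

```text
the job is handed in; nothing more can be done
None
```

I felt the chest rock, pushed the wedge in until the push stiffened to about 7 N, pressed the same corner again at about 14 N with no rocking, and handed the job in at about 15 s.

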